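# Stand the toppled bench stands back up

### The job

The blue-footed hanging stand and the orange-footed card stand have been knocked onto their backs. Stand both up again on their rubber soles, about where they lie: with the fingertips push the inner face of the foot (the side facing the column or card), near its top edge, away from the column or card until the stand tips upright. Only push: do not pinch or lift the stands, do not take them by the column, the card or the sole, and leave everything else on the bench where it is.

Things in the scene. Friction and masses are not known exactly. Their poses are not given: they have to be found in the camera images.
- hanger: Bench stand for hanging spatulas: heavy blue foot, metal column, white crossbar, on its back; 125 tall stood up. Origin: middle of the heel edge, on the table, about which it turns. Axes as it lies: x level from the foot along the upper part, y along the heel, z up. Standing: x straight up. Foot 100 wide (y) x 100 (z: its height as it lies) x 14 thick; inner face x = 14.
- hanger_upper: Column and crossbar of the hanging stand: column 20 wide (y), z 0 to 12, x 14 to 109; crossbar 110 wide, x 109 to 125, z 0 to 12. Fixed to the foot, same origin and axes. Not to be gripped or lifted.
- hanger_sole: Black rubber sole, 3 mm, outer face (x = 0) of that foot; same origin and axes; not to be pressed. Stand about 0.5 kg, nearly all in the foot: pushed at the foot's top with 1 to 2 N it turns about the heel, sliding little, and past about 20 degrees it falls onto its sole by itself.
- cardstand: Instruction-card stand: heavy orange foot, white panel with card, on its back; 128 tall stood up. Origin: middle of the heel edge, on the table, about which it turns. Axes as it lies: x level from the foot along the upper part, y along the heel, z up. Standing: x straight up. Foot 120 wide (y) x 90 (z: its height as it lies) x 14 thick; inner face x = 14.
- cardstand_upper: Panel of the card stand: 120 wide (y), x 14 to 128, 7 thick (z 0 to 7). Fixed to the foot, same origin and axes. Not to be gripped or lifted.
- cardstand_sole: Black rubber sole, 3 mm, outer face (x = 0) of that foot; same origin and axes; not to be pressed. Stand about 0.5 kg, nearly all in the foot: pushed at the foot's top with 1 to 2 N it turns about the heel, sliding little, and past about 20 degrees it falls onto its sole by itself.
- jar: Bystander: amber jar with white cap, 48 across, 75 high, between the stands; origin at the centre of its underside.
- marker: Bystander: yellow marker with black cap, 124 x 18 x 16, lying between the stands along its x; origin on its underside near the middle.
- beaker: Bystander: glass beaker, 70 across, 85 high, to the left; origin at the centre of its underside.
- bottle: Bystander: white bottle with blue cap, 60 across, 140 high, left, beyond the beaker; origin at the centre of its underside.
- tipbox: Bystander: blue box, 80 x 120 x 55 high, right, beyond the can; origin at the centre of its underside.
- can: Bystander: can with green label, 60 across, 90 high, to the right; origin at the centre of its underside.
Mind the look-alikes: they are no part of the job. Leave any pink or yellow look-alike of the cardstand alone.

How it is judged:
At the end, for the whole second after the job is handed in: Both stands stand upright on their soles (own x axis within 0.08 rad of vertical, heel edge less than 8 mm above the table), at rest, each heel less than 120 mm from where it was at the start; every listed bystander is within 30 mm of where it was (angle between each of hanger, cardstand's own x axis and vertical below 0.08 rad and height (world z) of each of hanger, cardstand below 0.008 m and distance of each of hanger, cardstand from where it was at the start of the episode below 0.12 m and linear speed of each of hanger, cardstand below 0.02 m/s and angular speed of each of hanger, cardstand below 0.1 rad/s and distance of each of jar, marker, beaker, bottle, tipbox, can from where it was at the start of the episode below 0.03 m); the robot touches nothing.
It fails at once if a stand is lifted: the middle of its heel edge rises more than 20 mm above the table (height (world z) of any of hanger, cardstand above 0.02 m).
It fails at once if a foot is pinched or pushed from its rubber side: the fingers press a sole with more than 8 N (contact force between the fingers and hanger_sole above 8 N or contact force between the fingers and cardstand_sole above 8 N).
It fails at once if a stand is picked up by its upper part: the fingers press the column, crossbar or panel with more than 10 N while the stand still lies or is raised by less than 25 degrees ((contact force between the fingers and hanger_upper above 10 N and angle between hanger's own x axis and vertical above 1.134 rad) or (contact force between the fingers and cardstand_upper above 10 N and angle between cardstand's own x axis and vertical above 1.134 rad)).
It fails at once if a listed bystander is moved more than 30 mm (distance of any of jar, marker, beaker, bottle, tipbox, can from where it was at the start of the episode above 0.03 m).
It also fails if it takes over 42 s, if anything falls off the work surface, if the arm or the gripper's body presses on something with over 40 N, if the wrist force passes 120 N, or if a joint passes its speed limit or range.

### The arm

A 6-joint arm with a two-finger parallel gripper is mounted at the origin on the work surface. World frame = base frame: x ahead of the robot, y to its left, z up, the work surface at z = 0. Lengths are in m, angles in rad, forces in N, time in s.
With the tool pointing down it reaches from about 0.425 to 0.95 m from the base axis. Payload 3.5 kg.
Tool frame: the origin (TCP) lies on the centre line of the jaws, within the pads' length; the fingertips stand 19 mm ahead of it and the grasp point (between the pads) is the TCP; z points along the fingers, y is the line along which they close (so a half turn about z gives the same grasp; the last joint's range is limited). The gripper opens to 85 mm and grips with 20 to 120 N. Pads are 22 mm wide; open, the fingers measure 114 mm over their backs; the gripper's body (76 mm by 85 mm) begins 54 mm behind the grasp point. The pads swing forward as they close: fully open they stand 13 mm farther back than shut.
Start: joints at [1.153, 0.286, 1.577, -0, 1.279, -0.15], TCP at [0.179, 0.651, 0.25] pointing down, gripper open.
Joint ranges: [-2.77, 2.77], [-0.9, 2.22], [0.21, 2.48], [-1.53, 4.67], [0.24, 2.81], [-2.84, 2.84]. Speed limits (rad/s): [2.79, 2.79, 3.14, 3.14, 3.14, 3.14].

### API

Orientations are given as a unit quaternion [x, y, z, w].
In Python, from plant import ctrl, imaging gives the robot as it stands. The module is installed in compiled form; this text tells all that it offers.
- The arm moves only by the shell command python3 -m handwheel 'ROWS' [OPENING] [FORCE]. ROWS is JSON, one flat list of numbers, 6 for each row, row after row: the shift along the world's x, y, z in units of 150 mm (1.0 is 150 mm), then the turn, a rotation vector about the world's x, y, z in units of 90 degrees (1.0 is 90 degrees). In form: [tx, ty, tz, rx, ry, rz, tx, ty, tz, rx, ry, rz, ...]. A call has 1 to 5 rows; each row shifts and turns the commanded pose from where the row before left it; what a row does not reach is not made up. A row lasts 1/12 s, in which the tool goes at most 41.7 mm and 7.16 degrees, less where a joint would pass 70% of its speed; a pose out of reach is approached as far as the arm can. A call with a number of a shift or a turn outside -1 to 1 is refused whole. A call with a gripper value outside its range is refused whole. OPENING is the opening, from 0 (shut) to 1 (fully open), set as the call begins (- or left out, the last holds). The fingers move at their own pace and stop on an object; FORCE is the grip in N (left out, the last holds). Time passes only in rows, so rows that do not move let the fingers close. It gives the time, the measured TCP pose, the force, the opening and the grip force at its end, in the units of the state.
- ctrl.get_state(): the state, without advancing time (a new reading comes with each control period).
- imaging.read_camera(name): name is "scene" or "top" or "wrist"; returns (picture, depth): 480x640x3 uint8, blue, green, red; 480x640 float32, m along the optical axis (not along the pixel's ray), 0 where there is no reading.
- imaging.get_calibration(name): a dict with "fovy" (degrees; the focal length in pixels is half the picture's height over the tangent of half this angle, whatever the lens; pixels are square), "cx", "cy" (the principal point, pixels), "distortion" ([k1, k2, p1, p2, k3] as OpenCV has them; the pictures are not rectified), "R" (3x3) and "t" (3): a world point X has camera coordinates R X + t. Camera axes: x right, y down, z forward; pixel columns grow to the right and rows downward; lengths in m; the calibration is good to about 2 mm. A picture is of the moment at which its call begins: read the wrist's pose just before it. get_calibration takes no time and is no camera call; for the wrist camera it gives the pose at the moment of the call.
- ctrl.sign_off(): hands the job in; it is judged then, once.
The state is a dict: "time": time; "qpos": joint angles; "dq": joint speeds; "joint_efforts": joint torques, N m; "eef_pos": TCP position; "tcp_rot": TCP orientation; "contact_force": force on the tool from outside, world axes, zero at the start; "wrist_torque": the same for the moment, N m; "opening": opening from 0.0 (shut) to 1.0 (fully open); "finger_force": force on a finger pad.
Only numpy, scipy, OpenCV 4.12 (cv2) and the standard library are available. Lean on these libraries where they do the work, as an engineer would, in place of code of your own. Each camera call takes 0.05 s, during which the arm holds its last target. There are 200 camera calls.

## Working session

There is one attempt and no reset: what is moved stays moved. The work goes in short steps, Python scripts to look and compute and a shell command to move; the robot and the scene stay as the last step left them, time stands still between calls to the robot, and variables do not carry over. Pictures are saved under pics/ and viewed, at most 10 in all, crops included, and the job is handed in when it is done.

```bash
mkdir -p pics; cat > h.py <<'E'
import numpy as np, cv2
from plant import ctrl, imaging
def cam(n):
    c=imaging.get_calibration(n); p,d=imaging.read_camera(n); return c,p,d
def world(c,d,pts,z=None):
    f=240/np.tan(np.radians(c["fovy"])/2);K=np.array([[f,0,c["cx"]],[0,f,c["cy"]],[0,0,1]])
    R=np.array(c["R"]);t=np.array(c["t"]);out=[]
    for u,v in pts:
        q=cv2.undistortPoints(np.array([[[u,v]]],float),K,np.array(c["distortion"],float))[0,0]
        r=np.array([q[0],q[1],1.])
        if z is None: s=d[int(v),int(u)]
        else: s=(z+(R.T@t)[2])/(R.T@r)[2]
        out.append(R.T@(r*s-t))
    return np.array(out)
E
python3 - <<'E'
from h import *
for n in("top","scene"):
    c,p,d=cam(n); cv2.imwrite(f"pics/{n}.png",p); np.savez(f"{n}.npz",p=p,d=d)
    import pickle; pickle.dump(c,open(n+".pkl","wb"))
print(ctrl.get_state())
E
```

```text
{'time': 0.1, 'qpos': array([ 1.15298498e+00,  2.87092032e-01,  1.57805212e+00, -1.66630864e-05,
        1.27861503e+00, -1.49978556e-01]), 'dq': array([ 1.02642576e-05, -9.81873382e-04, -2.17107157e-03,  5.18667177e-04,
       -2.67494628e-03,  6.30936364e-04]), 'joint_efforts': array([-1.79578510e-04, -4.07301164e+01, -2.93697435e+01, -1.96848518e-04,
        3.43443025e-03, -2.47999407e-05]), 'eef_pos': array([0.17836225, 0.65042152, 0.24906384]), 'tcp_rot': array([ 1.33514021e-01,  9.91046332e-01, -1.04213526e-03, -2.95761752e-04]), 'contact_force': array([ 0.24910168, -0.77626697, -0.19846271]), 'wrist_torque': array([-0.01851881,  0.00547004, -0.06941355]), 'finger_force': 0.0, 'opening': 1.0001628841467753}
```

View pics/top.png

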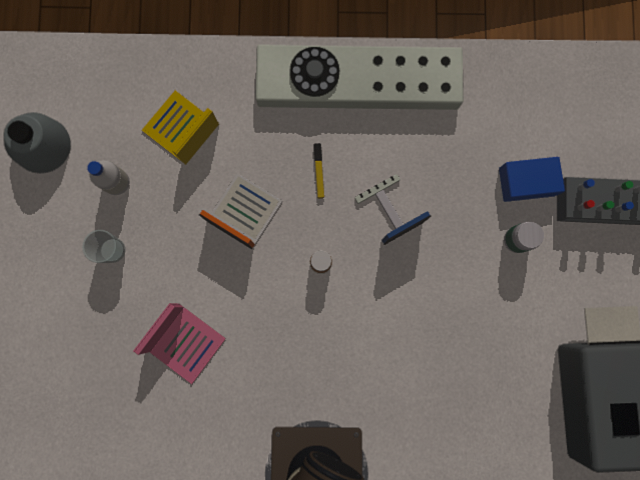

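View pics/scene.png

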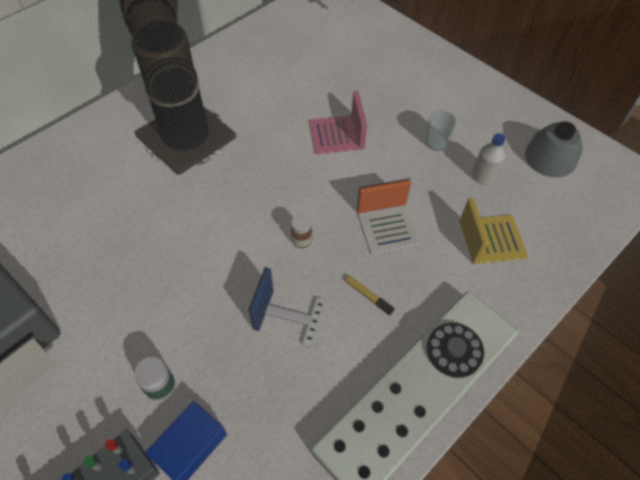

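The top view shows the orange foot from about (201,213) to (251,244), with its card extending to upper right. The blue foot runs from about (384,241) to (430,214), with its column to upper left. The scene view agrees. I'll enlarge both next.

```bash
python3 - <<'E'
from h import *
import pickle
p=np.load("top.npz")["p"];d=np.load("top.npz")["d"];c=pickle.load(open("top.pkl","rb"))
cv2.imwrite("pics/crop.png",np.hstack([cv2.resize(p[170:255,195:290],None,fx=4,fy=4,interpolation=2),cv2.resize(p[170:255,345:440],None,fx=4,fy=4,interpolation=2)]))
np.set_printoptions(precision=4,suppress=True)
print(c["t"],c["fovy"])
print(world(c,d,[(315,262+40),(320,262),(318,170),(408,225),(228,229)]))
hsv=cv2.cvtColor(p,cv2.COLOR_BGR2HSV)
for nm,lo,hi,box in(("orange",(3,150,60),(14,255,255),(195,290)),("blue",(100,120,30),(125,255,255),(370,440))):
    m=cv2.inRange(hsv,lo,hi); m[:200]=0;m[255:]=0;m[:,:box[0]]=0;m[:,box[1]:]=0
    v,u=np.nonzero(m); P=world(c,d,list(zip(u,v)))
    top=P[P[:,2]>P[:,2].max()-.012]
    r=cv2.minAreaRect((top[:,:2]*1000).astype(np.float32)); print(nm,len(P),P[:,2].min(),P[:,2].max(),len(top),r,cv2.boxPoints(r))
E
```

```text
[-0.0118  0.4973  1.2678] 43.897411922616186
[[ 0.3622  0.0068  0.0065]
 [ 0.4449 -0.0027  0.071 ]
 [ 0.6547  0.0034  0.0178]
 [ 0.5209 -0.1833  0.1023]
 [ 0.5099  0.189   0.0907]]
orange 306 0.009408219825749874 1.317740036650616 1 ((343.99273681640625, 7.078237533569336), (0.0, 0.0), 0.0) [[343.9927   7.0782]
 [343.9927   7.0782]
 [343.9927   7.0782]
 [343.9927   7.0782]]
blue 194 0.09127076572224445 0.10647560270085023 191 ((522.3817749023438, -182.9824981689453), (8.678589820861816, 96.64085388183594), 30.028362274169922) [[ 494.444  -143.3193]
 [ 542.8058 -226.9888]
 [ 550.3196 -222.6457]
 [ 501.9577 -138.9762]]
```

View pics/crop.png

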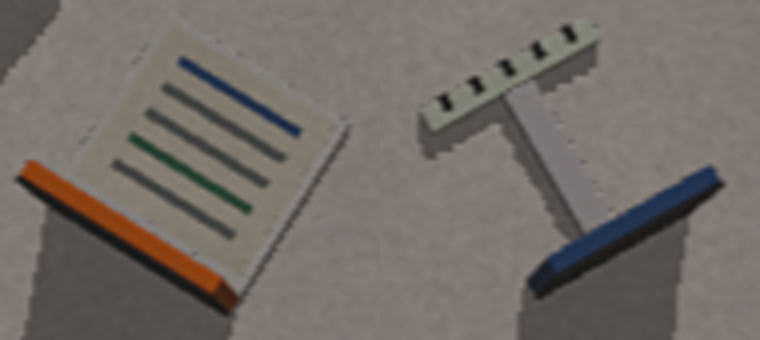

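```bash
python3 - <<'E'
from h import *
import pickle
p=np.load("top.npz")["p"];d=np.load("top.npz")["d"];c=pickle.load(open("top.pkl","rb"))
np.set_printoptions(precision=4,suppress=True)
hsv=cv2.cvtColor(p,cv2.COLOR_BGR2HSV)
m=cv2.inRange(hsv,(3,150,60),(14,255,255)); m[:200]=0;m[255:]=0;m[:,:195]=0;m[:,290:]=0
v,u=np.nonzero(m); P=world(c,d,list(zip(u,v)))
t=P[(P[:,2]>.082)&(P[:,2]<.1)]
r=cv2.minAreaRect((t[:,:2]*1000).astype(np.float32)); print(len(t),np.median(t[:,2]),r,cv2.boxPoints(r))
C=r[0]; C=np.array(C)/1000
# cross-check from read-off inner edge pixels
print(world(c,d,[(202,210),(252.5,240)],.09), world(c,d,[(384,236),(424,212)],.10))
E
```

```text
288 0.09006993662673837 ((515.5521850585938, 196.14637756347656), (119.69007873535156, 10.425689697265625), 58.683319091796875) [[479.9933 147.7298]
 [488.9    142.3108]
 [551.1111 244.563 ]
 [542.2043 249.9819]]
[[0.5493 0.2442 0.09  ]
 [0.4876 0.1378 0.09  ]] [[ 0.4977 -0.134   0.1   ]
 [ 0.5488 -0.2171  0.1   ]]
```

```bash
python3 -m handwheel '[0.16,-0.205,0,0,0,-0.059,0.16,-0.205,0,0,0,-0.059,0.16,-0.205,0,0,0,-0.06,0.16,-0.205,0,0,0,0,0.16,-0.205,0,0,0,0]' 0.5 20
python3 -m handwheel '[0.16,-0.205,0,0,0,0,0.16,-0.205,0,0,0,0,0.16,-0.205,0,0,0,0,0.16,-0.205,0,0,0,0,0.16,-0.205,0,0,0,0]'
python3 -m handwheel '[0.16,-0.205,0,0,0,0,0.16,-0.205,0,0,0,0,0.16,-0.205,0,0,0,0,0.16,-0.205,0,0,0,0,0.16,-0.205,0,0,0,0]'
python3 -m handwheel '[0,0,-0.1,0,0,0,0,0,0,0,0,0]'
```

```text
time: 0.52
eef_pos: [0.299, 0.4955, 0.2497]
tcp_rot: [0.27, 0.963, -0.0, -0.0]
contact_force: [0.8, 0.8, -0.2]
opening: 0.501
finger_force: 0.0
time: 0.93
eef_pos: [0.4191, 0.3416, 0.2499]
tcp_rot: [0.27, 0.963, -0.0, -0.0]
contact_force: [0.3, 0.3, -0.4]
opening: 0.5
finger_force: 0.0
time: 1.35
eef_pos: [0.5391, 0.1879, 0.2499]
tcp_rot: [0.27, 0.963, -0.0, -0.0]
contact_force: [0.8, 0.3, -0.2]
opening: 0.502
finger_force: 0.0
time: 1.52
eef_pos: [0.5382, 0.1875, 0.2323]
tcp_rot: [0.272, 0.962, -0.001, -0.002]
contact_force: [-0.3, 0.3, -1.1]
opening: 0.503
finger_force: 0.0
```

```bash
python3 -m handwheel '[0.06,-0.065,0,0,0,0,0,0,-0.24,0,0,0,0,0,-0.24,0,0,0,0,0,-0.21,0,0,0,0,0,0,0,0,0]'
python3 - <<'E'
from h import *
_,a,_=cam("wrist");_,b,_=cam("scene")
cv2.imwrite("pics/w1.png",np.hstack([cv2.resize(a,(400,300)),cv2.resize(b[120:300,260:500],(400,300))]))
E
```

```text
time: 1.93
eef_pos: [0.5426, 0.1798, 0.1247]
tcp_rot: [0.269, 0.963, -0.003, -0.006]
contact_force: [-1.3, -0.1, -0.8]
opening: 0.501
finger_force: 0.0
```

View pics/w1.png

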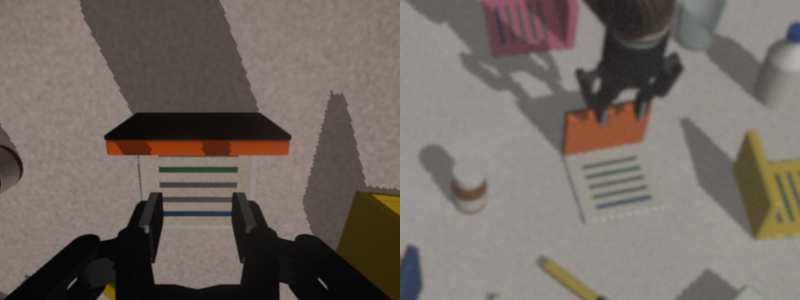

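The fingers are square to the orange foot (edge at (107–290,147) in the wrist half), centred and clear of it on the card side. Lower and push.

```bash
python3 -m handwheel '[0,0,-0.24,0,0,0,0,0,0,0,0,0,-0.057,0.035,0,0,0,0,-0.057,0.035,0,0,0,0]'
python3 -m handwheel '[-0.057,0.035,0,0,0,0,-0.057,0.035,0,0,0,0,-0.057,0.035,0,0,0,0]'
python3 -m handwheel '[-0.057,0.035,0,0,0,0,-0.057,0.035,0,0,0,0]'
```

```text
time: 2.37
eef_pos: [0.5316, 0.1911, 0.0986]
tcp_rot: [0.27, 0.963, 0.001, 0.002]
contact_force: [-0.7, -0.1, 0.0]
opening: 0.5
finger_force: 0.2
time: 2.62
eef_pos: [0.5044, 0.2072, 0.0974]
tcp_rot: [0.27, 0.963, 0.001, 0.001]
contact_force: [-0.2, -0.4, 0.3]
opening: 0.501
finger_force: 0.0
time: 2.78
eef_pos: [0.4866, 0.2174, 0.0962]
tcp_rot: [0.27, 0.963, 0.0, 0.0]
contact_force: [0.6, 0.5, 0.5]
opening: 0.502
finger_force: 0.0
```

```bash
python3 - <<'E'
from h import *
_,a,_=cam("wrist");_,b,_=cam("scene")
cv2.imwrite("pics/w2.png",np.hstack([cv2.resize(a,(400,300)),cv2.resize(b[120:300,260:500],(400,300))]))
E
```

```text
(no output)
```

View pics/w2.png

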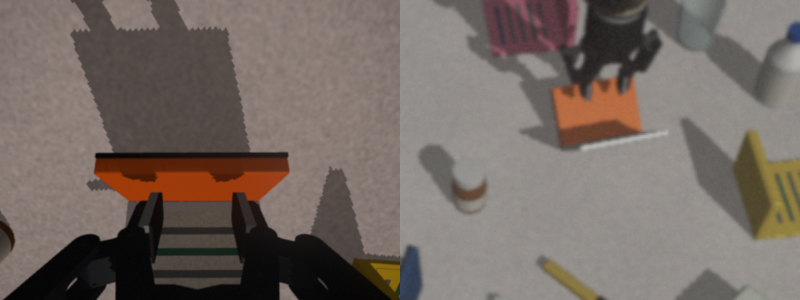

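The card stand is tipping: the foot's inner face is now visible from above and the panel is rising. I'll keep pushing ahead of the panel.

```bash
python3 -m handwheel '[-0.1,0.06,0,0,0,0,-0.1,0.06,0,0,0,0,-0.057,0.035,0,0,0,0,0,0,0,0,0,0,0,0,0,0,0,0]'
python3 - <<'E'
from h import *
_,a,_=cam("wrist");_,b,_=cam("scene")
cv2.imwrite("pics/w3.png",np.hstack([cv2.resize(a,(400,300)),cv2.resize(b[120:300,260:500],(400,300))]))
E
```

```text
time: 3.3
eef_pos: [0.4485, 0.2404, 0.0958]
tcp_rot: [0.27, 0.963, -0.0, 0.0]
contact_force: [-0.1, 0.5, -0.5]
opening: 0.501
finger_force: 0.0
```

View pics/w3.png

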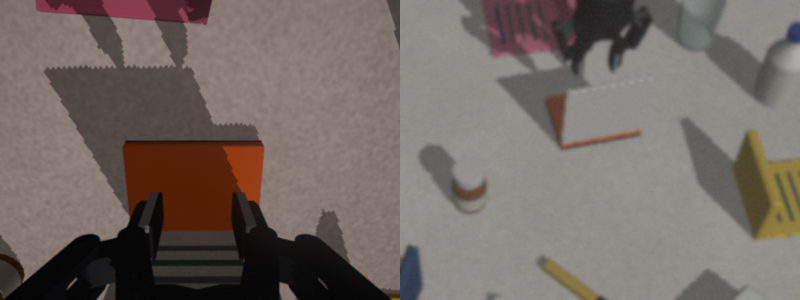

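The card stand is upright: the foot lies flat and the panel stands edge-on behind the fingers. Raise and go over to the hanger.

```bash
python3 -m handwheel '[0,0,0.26,0,0,0,0,0,0.26,0,0,0,0,0,0.26,0,0,0,0,0,0.26,0,0,0]'
python3 -m handwheel '[0.059,-0.225,0,0,0,0.057,0.059,-0.225,0,0,0,0.057,0.059,-0.225,0,0,0,0.057,0.059,-0.225,0,0,0,0.057]'
python3 -m handwheel '[0.059,-0.225,0,0,0,0.057,0.059,-0.225,0,0,0,0.057,0.059,-0.225,0,0,0,0.057,0.059,-0.225,0,0,0,0.057]'
python3 -m handwheel '[0.059,-0.225,0,0,0,0.057,0.059,-0.225,0,0,0,0.057,0.059,-0.225,0,0,0,0.057,0.059,-0.225,0,0,0,0.057,0,0,0,0,0,0]'
```

```text
time: 3.73
eef_pos: [0.4494, 0.2395, 0.2535]
tcp_rot: [0.271, 0.963, -0.0, -0.0]
contact_force: [1.3, -0.0, 0.2]
opening: 0.497
finger_force: 0.0
time: 4.07
eef_pos: [0.4853, 0.1032, 0.2526]
tcp_rot: [0.092, 0.996, -0.0, 0.001]
contact_force: [0.7, 0.2, 0.2]
opening: 0.499
finger_force: 0.0
time: 4.4
eef_pos: [0.5205, -0.0325, 0.2521]
tcp_rot: [-0.086, 0.996, -0.0, 0.0]
contact_force: [0.2, 0.5, -0.8]
opening: 0.501
finger_force: 0.0
time: 4.82
eef_pos: [0.5564, -0.1713, 0.2519]
tcp_rot: [-0.259, 0.966, -0.002, 0.0]
contact_force: [-0.5, -0.1, 0.1]
opening: 0.499
finger_force: 0.0
```

```bash
python3 -m handwheel '[-0.013,0.05,0,0,0,0,0,0,-0.25,0,0,0,0,0,-0.25,0,0,0,0,0,-0.24,0,0,0,0,0,0,0,0,0]'
python3 - <<'E'
from h import *
_,a,_=cam("wrist");_,b,_=cam("scene")
cv2.imwrite("pics/w4.png",np.hstack([cv2.resize(a,(400,300)),cv2.resize(b[160:400,200:520],(400,300))]))
E
```

```text
time: 5.23
eef_pos: [0.5481, -0.1536, 0.1325]
tcp_rot: [-0.261, 0.965, 0.005, -0.006]
contact_force: [-1.3, 0.4, -1.5]
opening: 0.503
finger_force: 0.0
```

View pics/w4.png

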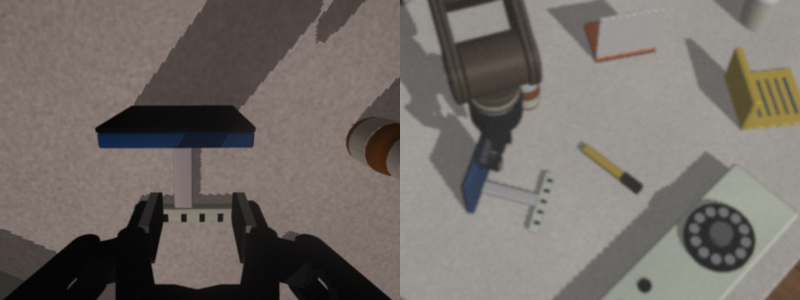

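The hanger's foot is square to the fingers, but its centre at (177,140) is about 12 mm left of the fingers' centre at (200,·). I'll shift, lower and push.

```bash
python3 -m handwheel '[0.04,-0.07,0,0,0,0,0,0,-0.22,0,0,0,0,0,0,0,0,0]'
python3 -m handwheel '[-0.058,-0.033,0,0,0,0,-0.058,-0.033,0,0,0,0,-0.058,-0.033,0,0,0,0]'
python3 -m handwheel '[-0.058,-0.033,0,0,0,0,-0.058,-0.033,0,0,0,0,-0.058,-0.033,0,0,0,0,-0.058,-0.033,0,0,0,0]'
python3 -m handwheel '[-0.1,-0.058,0,0,0,0,-0.1,-0.058,0,0,0,0,-0.058,-0.033,0,0,0,0,0,0,0,0,0,0,0,0,0,0,0,0]'
python3 - <<'E'
from h import *
_,a,_=cam("wrist");_,b,_=cam("scene")
cv2.imwrite("pics/w5.png",np.hstack([cv2.resize(a,(400,300)),cv2.resize(b[160:400,200:520],(400,300))]))
E
```

```text
time: 5.58
eef_pos: [0.5596, -0.1685, 0.1073]
tcp_rot: [-0.26, 0.966, 0.0, -0.0]
contact_force: [-1.7, 0.8, -1.4]
opening: 0.501
finger_force: 0.0
time: 5.83
eef_pos: [0.5341, -0.1841, 0.1105]
tcp_rot: [-0.26, 0.965, -0.002, 0.002]
contact_force: [0.8, 0.3, 0.5]
opening: 0.498
finger_force: 0.7
time: 6.17
eef_pos: [0.4974, -0.2033, 0.1081]
tcp_rot: [-0.26, 0.966, -0.0, -0.0]
contact_force: [0.3, -0.1, -0.3]
opening: 0.498
finger_force: 0.0
time: 6.58
eef_pos: [0.4595, -0.2254, 0.1079]
tcp_rot: [-0.26, 0.966, 0.0, 0.0]
contact_force: [0.3, -0.6, -0.5]
opening: 0.497
finger_force: 0.0
```

View pics/w5.png

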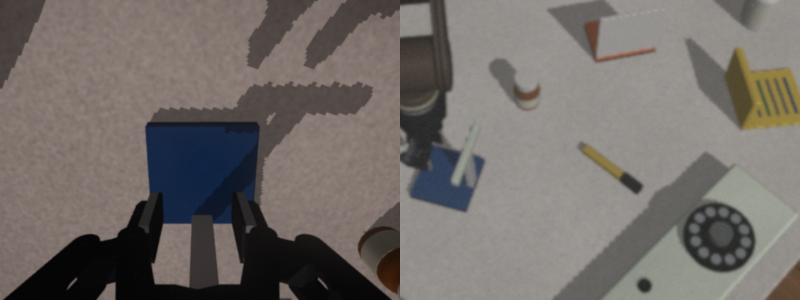

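The hanger is upright too, with its foot flat and its column standing between the fingers. Raise clear, then check.

```bash
python3 -m handwheel '[0,0,0.2,0,0,0,0,0,0.26,0,0,0,0,0,0.26,0,0,0,0,0,0.26,0,0,0,0,0,0,0,0,0]'
python3 -m handwheel '[0,-0.2,0,0,0,0,0,-0.25,0,0,0,0,0,-0.25,0,0,0,0,0,-0.2,0,0,0,0,0,0,0,0,0,0]'
python3 - <<'E'
from h import *
np.set_printoptions(precision=4,suppress=True)
c,b,d=cam("top");_,s,_=cam("scene")
cv2.imwrite("pics/w6.png",np.hstack([cv2.resize(b,(400,300)),cv2.resize(s,(400,300))]))
hsv=cv2.cvtColor(b,cv2.COLOR_BGR2HSV)
for lo,hi,x0,x1 in(((3,150,60),(14,255,255),180,290),((100,120,30),(125,255,255),350,450)):
    m=cv2.inRange(hsv,lo,hi);m[:170]=0;m[300:]=0;m[:,:x0]=0;m[:,x1:]=0
    v,u=np.nonzero(m);P=world(c,d,list(zip(u,v)));P=P[P[:,2]<.2]
    A=np.c_[P[:,:2],np.ones(len(P))]
    P=P[np.abs(P[:,2]-np.median(P[:,2]))<.01];A=np.c_[P[:,:2],np.ones(len(P))]
    print(len(P),np.median(P[:,2]),np.linalg.lstsq(A,P[:,2],rcond=None)[0],cv2.minAreaRect((P[:,:2]*1000).astype(np.float32)))
E
```

```text
time: 7.1
eef_pos: [0.464, -0.2272, 0.265]
tcp_rot: [-0.261, 0.965, -0.007, 0.005]
contact_force: [0.4, -0.6, 1.8]
opening: 0.505
finger_force: 0.0
time: 7.52
eef_pos: [0.4774, -0.3465, 0.2539]
tcp_rot: [-0.242, 0.97, -0.008, -0.011]
contact_force: [-0.9, 0.9, -0.8]
opening: 0.499
finger_force: 0.0
2029 0.014003029776322434 [-0.0018 -0.0009  0.015 ] ((467.3924255371094, 225.56271362304688), (119.74075317382812, 83.28724670410156), 58.75973892211914)
1485 0.0138861472055593 [-0.0025  0.0014  0.0154] ((471.7281494140625, -212.85629272460938), (96.40792846679688, 98.81119537353516), 29.47128677368164)
```

View pics/w6.png

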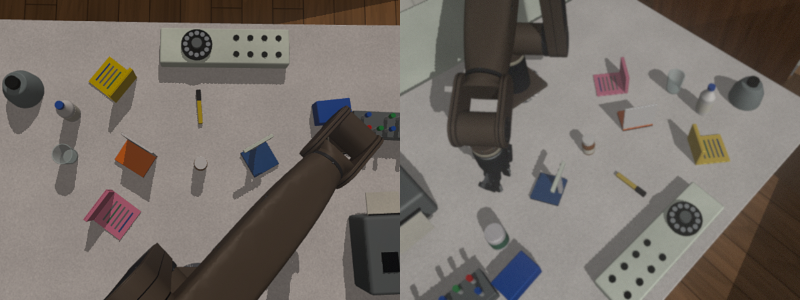

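Both feet lie flat, with their top faces level at 14 mm. The orange one is at (135,157) and the blue one at (260,157). The bystanders are in place and the robot is clear.

```bash
python3 -m handwheel '[0,0,0,0,0,0,0,0,0,0,0,0,0,0,0,0,0,0]'; python3 -c "
from plant import ctrl; print(ctrl.sign_off())"
```

```text
time: 7.87
eef_pos: [0.4763, -0.3421, 0.2544]
tcp_rot: [-0.243, 0.97, -0.007, -0.011]
contact_force: [1.1, 0.3, 0.2]
opening: 0.498
finger_force: 0.0
the job is handed in; nothing more can be done
None
```

Both stands are upright on their soles about where they lay, the bystanders look unmoved in the final pictures, the arm is clear, and the job was handed in at about 7.9 s; the sign-off gave no verdict.

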